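Unclamp the tipping tray and send the finished bearing blocks to the bin

TASK

The tipping tray is clamped by the tab under a socket screw: take the T-handled hex key from its stand, push it fully home in the screw's socket, only then turn the screw anticlockwise (seen from above) as far as it goes, about a quarter turn, with the key still fully home, and hang the key by its handle across the two-pronged hook. Then set each finished bearing block lying on the bench on the tray so that its weight tips the tray and it slides into the bin; do not carry blocks over the bin by hand. Finish with every block in the bin, the key hanging on the hook and the tray back level, and leave the other things on the bench where they are.

Things in the scene. Friction and masses are not known exactly. Their poses are not given: they have to be found in the camera images.
- key: T-handled hex key, 0.26 kg, standing upright in its stand. Dark steel hexagonal shank 17 mm across flats (19.6 mm across corners), 110 mm long, its last 5 mm tapered; two of its flats face along the key's x axis. Black handle bar on top: 14 mm thick along the key's x, 120 mm long along its y, 20 mm high (110 to 130 mm above the tip). Origin: centre of the lower tip; z points up the shank.
- key_handle (a point): middle of the key's handle bar, 120 mm above the tip on the shank's axis; axes as the key's.
- key_stand: aluminium key stand, fixed: square well 21 mm wide, floor 10 mm and mouth 60 mm above the bench; foot 90 x 90 mm. Origin: on the bench under the well's centre.
- screw (a joint): angle of the clamp screw, rad: starts at 0 to 0.2 (clamped), grows anticlockwise seen from above, stops at 1.6. The 66 mm tab under its head then swings off the foot under the tray's tail; the foot is free above about 0.9, and the screw counts as released above 1.2. It stays where it is left; friction 0.12 N m.
- socket_mouth (a point): centre of the upper rim of the screw's hexagonal socket, 167 mm above the bench; turns with the screw. Screw head 36 mm across; socket 18.6 mm across flats, 24 mm deep. x, y in the screw's own frame: two of the socket's flats face along x; the tab points along -x; z up.
- socket_floor (a point): centre of the socket's floor, 24 mm below the mouth; same axes. The key is fully home when its tip rests here.
- hook_stand: fixed steel stand with two horizontal parallel prongs, 68 mm apart (centre to centre), 10 mm thick, whose tops are 165 mm above the bench; they run from a crosspiece at x = 85 mm to x = -18 mm in the stand's frame and then turn up 22 mm, ending at x = -30 mm. Nothing stands above the prongs but those tips. Origin: on the bench; x away from the open ends, z up. The key's shank goes between the prongs and its handle bar lies across both.
- hook_seat (a point): point midway between the prongs, at the height of their tops, 25 mm along the stand's x from its origin; axes as the stand's. The key's handle rests with its middle 10 mm above this.
- rocker (a joint): angle of the tipping tray, rad: 0 is level (rest, held there by a counterweight), 0.5 fully tipped down toward the bin. A block set on the middle of the tray tips it when let go, if the screw is released, and it comes back by itself when empty.
- load (a point): centre of the tray's floor, the place to set a block; 200 mm above the bench when level. Smooth aluminium floor 130 mm wide (x) and 150 mm long (y); its side walls stand 12 mm and the lip at its -y end 18 mm above the floor. y points down the chute to the bin. The point tilts with the tray.
- station: fixed frame of the tipping tray; origin on the bench under the tray's axle, which is 85 mm back (-y) from the tray's centre; axes as the level tray's. Pivot posts at x = 76 to 88 mm either side, 206 mm high. Behind the axle, 200 mm up, a 24 mm wide tail runs to y = -100 mm and ends in a counterweight 50 mm wide (x), 30 mm thick. The clamp screw is at x 62, y -65 mm.
- bin (a point): centre of the floor of the sloping bin below the tray's end, 58 mm above the bench: smooth metal floor 190 mm wide (x) and 281 mm long (y), tilted so that y points 22.6 degrees down the slope, away from the tray; z is square to the floor. Grey side walls stand 62 mm and the lower end wall 73 mm above the floor; the tray's end is open. Blocks slide down and queue at the lower end.
- block1: aluminium bearing block with a brass bush (all are alike): a foot 62 x 40 mm and 12 mm thick, and on its middle a housing 42 mm long (along x), 40 mm wide (along y), whose flat top is 52 mm above the bench; 0.27 to 0.37 kg. Origin: centre of the underside; x along the 62 mm length, z up. Either pair of housing faces can be gripped from above. May be absent (None).
- block2: aluminium bearing block with a brass bush (all are alike): a foot 62 x 40 mm and 12 mm thick, and on its middle a housing 42 mm long (along x), 40 mm wide (along y), whose flat top is 52 mm above the bench; 0.27 to 0.37 kg. Origin: centre of the underside; x along the 62 mm length, z up. Either pair of housing faces can be gripped from above. May be absent (None).
- block3: aluminium bearing block with a brass bush (all are alike): a foot 62 x 40 mm and 12 mm thick, and on its middle a housing 42 mm long (along x), 40 mm wide (along y), whose flat top is 52 mm above the bench; 0.27 to 0.37 kg. Origin: centre of the underside; x along the 62 mm length, z up. Either pair of housing faces can be gripped from above. May be absent (None).
- block4: aluminium bearing block with a brass bush (all are alike): a foot 62 x 40 mm and 12 mm thick, and on its middle a housing 42 mm long (along x), 40 mm wide (along y), whose flat top is 52 mm above the bench; 0.27 to 0.37 kg. Origin: centre of the underside; x along the 62 mm length, z up. Either pair of housing faces can be gripped from above. May be absent (None).
- multimeter: bystander: yellow multimeter lying on the bench, 180 x 85 x 36 mm; origin under its middle.
- grease_jar: bystander: white jar, 52 mm across, 55 mm high; origin under its middle.
- solder_reel: bystander: grey reel standing on its flange, 60 mm across, 50 mm high; origin under its middle.
- screwdriver: bystander: screwdriver lying on the bench, about 200 mm long, along its x.
- bush_tray: bystander: blue open tray of brass bushes, 120 x 160 x 40 mm; origin under its middle.
Things that resemble listed ones, but are neither listed nor needed, are in the scene too. What is shaped like the block4 but green or orange is not meant.

How it is judged (in metres and radians):
On the way, in this order (a step that is already met when the one before it is completed fails the run):
1. the key is fully home in the socket while the screw is still clamped (horizontal distance between key and socket_floor below 0.003 m and z of key in the frame of socket_floor below 0.004 m and angle between key's own z axis and vertical below 0.1 rad and value of joint screw below 0.45 rad), for 0.2 s.
2. the screw is turned to its released position with the key fully home (horizontal distance between key and socket_floor below 0.003 m and z of key in the frame of socket_floor below 0.004 m and angle between key's own z axis and vertical below 0.1 rad and value of joint screw above 1.2 rad), for 0.1 s.
3. the key hangs by its handle across both prongs, let go (z of key_handle in the frame of hook_seat between 0 and 0.025 m and x of key_handle in the frame of hook_seat between -0.045 and 0.055 m and y of key_handle in the frame of hook_seat between -0.024 and 0.024 m and angle between key's own z axis and vertical below 0.2 rad and contact force between the fingers and key below 0.1 N and contact force between key and hook_stand above 0.5 N), for 0.3 s.
4. the tray tips toward the bin under a block (value of joint rocker above 0.3 rad and distance between any of block1, block2, block3, block4 and load below 0.12 m), for 0.02 s.
At the end, for the whole second after the job is handed in: Every block rests inside the bin (origin within its walls and less than 65 mm above the floor), the tray is within 0.06 rad of level, the screw is above 1.2 rad, and the key hangs released by its handle across both prongs, within 0.2 rad of upright and 24 mm of midway between them (all of step 3 and value of joint screw above 1.2 rad and value of joint rocker below 0.06 rad and x of block1 in the frame of bin between -0.095 and 0.095 m and y of block1 in the frame of bin between -0.13 and 0.145 m and z of block1 in the frame of bin between -0.02 and 0.065 m and linear speed of each of block1, block2, block3, block4 below 0.03 m/s and x of block2 in the frame of bin between -0.095 and 0.095 m and y of block2 in the frame of bin between -0.13 and 0.145 m and z of block2 in the frame of bin between -0.02 and 0.065 m and x of block3 in the frame of bin between -0.095 and 0.095 m and y of block3 in the frame of bin between -0.13 and 0.145 m and z of block3 in the frame of bin between -0.02 and 0.065 m and x of block4 in the frame of bin between -0.095 and 0.095 m and y of block4 in the frame of bin between -0.13 and 0.145 m and z of block4 in the frame of bin between -0.02 and 0.065 m); the robot touches nothing.
It fails at once if a block is carried over the bin in the gripper instead of going down the tray ((contact force between the fingers and block1 above 0.5 N and x of block1 in the frame of bin between -0.09 and 0.09 m and y of block1 in the frame of bin between -0.1 and 0.14 m and z of block1 in the frame of bin above 0.08 m) or (contact force between the fingers and block2 above 0.5 N and x of block2 in the frame of bin between -0.09 and 0.09 m and y of block2 in the frame of bin between -0.1 and 0.14 m and z of block2 in the frame of bin above 0.08 m) or (contact force between the fingers and block3 above 0.5 N and x of block3 in the frame of bin between -0.09 and 0.09 m and y of block3 in the frame of bin between -0.1 and 0.14 m and z of block3 in the frame of bin above 0.08 m) or (contact force between the fingers and block4 above 0.5 N and x of block4 in the frame of bin between -0.09 and 0.09 m and y of block4 in the frame of bin between -0.1 and 0.14 m and z of block4 in the frame of bin above 0.08 m)).
It fails at once if a bystander is shoved more than 6 cm or knocked over ((distance of multimeter from where it was at the start of the episode above 0.06 m or angle between multimeter's own z axis and vertical above 0.6 rad) or (distance of grease_jar from where it was at the start of the episode above 0.06 m or angle between grease_jar's own z axis and vertical above 0.6 rad) or (distance of solder_reel from where it was at the start of the episode above 0.06 m or angle between solder_reel's own z axis and vertical above 0.6 rad) or distance of screwdriver from where it was at the start of the episode above 0.06 m or (distance of bush_tray from where it was at the start of the episode above 0.06 m or angle between bush_tray's own z axis and vertical above 0.6 rad)).
Of block1, block2, block3, block4 only 2 to 4 are there at a start; the rules pass over those that are not, and their reading is None.
At some moment in a run one of block1, block2, block3, block4 may be knocked a few centimetres aside while the robot is not near it.
It also fails if it takes over 210 s, if anything falls off the work surface, if the arm or the gripper's body presses on something with over 40 N, if the wrist force passes 120 N, or if a joint passes its speed limit or range.

ROBOT

A 7-joint arm with a two-finger parallel gripper is mounted at the origin on the work surface. World frame = base frame: x ahead of the robot, y to its left, z up, the work surface at z = 0. Lengths are in m, angles in degrees, forces in N, time in s.
With the tool pointing down it reaches from about 0.35 to 0.9 m from the base axis. Payload 8.1 kg.
Tool frame: the origin (TCP) lies at the very end of the fingers, on their centre line; the grasp point (between the pads) lies env.hold_point_z behind it (env.hold_point_z is the distance from the TCP to the grasp point, in m); z points along the fingers, y is the line along which they close (so a half turn about z gives the same grasp; the last joint's range is limited). The gripper opens to 92 mm and grips with 3 to 60 N. Pads are 19 mm wide; open, the fingers measure 130 mm over their backs; the gripper's body (75 mm by 190 mm) begins 47 mm behind the grasp point.
Start: joints at [61.329, 24.895, 1.432, 90.138, -0.665, 64.973, -4.303], TCP at [0.242, -0.576, 0.227] pointing down, gripper open.
Joint ranges: [-149.89, 149.89], [-25.12, 119.58], [-72.63, 75.52], [4.76, 147.25], [-75.54, 255.54], [6.69, 114.76], [-157.13, 157.13]. Speed limits (degrees/s): [127.2, 127.2, 172.46, 172.46, 180, 180, 180].

INTERFACE

Orientations are given as [roll, pitch, yaw] about the fixed x, y, z axes, in that order (R = Rz(yaw) Ry(pitch) Rx(roll)).
In Python, from plant import env, vision gives the robot as it stands. The module is installed in compiled form; this text tells all that it offers.
- The arm moves only by the shell command python3 -m jog 'ROWS' [FORCE]. ROWS is JSON, one flat list of numbers, 5 for each row, row after row: the shift along the tool's x, y, z in mm, then the turn about the tool's z in rad, then the finger opening in mm, from 0 to 91.8. In form: [tx, ty, tz, twist, gripper, tx, ty, tz, twist, gripper, ...]. A call has 1 to 10 rows; each row shifts and turns the commanded pose from where the row before left it, along the tool's axes as they then stand; what a row does not reach is not made up. A row lasts 1/8 s, in which the tool goes at most 62.5 mm and 10.7 degrees, less where a joint would pass 70% of its speed; a pose out of reach is approached as far as the arm can. A call with a gripper value outside its range is refused whole. The fingers move at their own pace and stop on an object; FORCE is the grip in N (left out, the last holds). Time passes only in rows, so rows that do not move let the fingers close. It gives the time, the measured TCP pose, the force, the opening and the grip force at its end, in the units of the state.
- env.observe(): the state, without advancing time (a new reading comes with each control period).
- vision.read_camera(name): name is "side" or "top"; returns (picture, depth): 384x512x3 uint8, red, green, blue; 384x512 float32, m along the optical axis (not along the pixel's ray), 0 where there is no reading.
- vision.camera_info(name): a dict with "fx", "fy", "cx", "cy" (pixels), "camera_from_world" (4x4, takes a point from world to camera coordinates). Camera axes: x right, y down, z forward; pixel columns grow to the right and rows downward; lengths in m; the calibration is good to about 2 mm. A picture is of the moment at which its call begins. camera_info takes no time and is no camera call.
- env.close_job(): hands the job in; it is judged then, once.
The state is a dict: "t": time; "joints": joint angles; "joint_velocities": joint speeds; "effort": joint torques, N m; "position": TCP position; "orientation": TCP orientation; "ft_force": force on the tool from outside, world axes, zero at the start; "torque": the same for the moment, N m; "grip_width": opening from 0.0 (shut) to 1.0 (fully open); "gripper_force": force on a finger pad.
Only numpy, scipy, OpenCV 4.12 (cv2) and the standard library are available. Lean on these libraries where they do the work, as an engineer would, in place of code of your own. Each camera call takes 0.05 s, during which the arm holds its last target. There are 200 camera calls.

## Working session

There is one attempt and no reset: what is moved stays moved. The work goes in short steps, Python scripts to look and compute and a shell command to move; the robot and the scene stay as the last step left them, time stands still between calls to the robot, and variables do not carry over. Pictures are saved under pics/ and viewed, at most 14 in all, crops included, and the job is handed in when it is done.

```bash
mkdir -p pics
cat > h.py <<'E'
import numpy as np, cv2
from plant import env, vision
def shot(name,tag):
    p,d=vision.read_camera(name); np.savez('pics/'+tag,p=p,d=d); cv2.imwrite(f'pics/{tag}.png',cv2.cvtColor(p,cv2.COLOR_RGB2BGR)); return p,d
def pts(name,d):
    i=vision.camera_info(name); v,u=np.mgrid[:384,:512]
    c=np.stack([(u-i['cx'])/i['fx']*d,(v-i['cy'])/i['fy']*d,d],-1)
    T=np.linalg.inv(np.array(i['camera_from_world'])); return c@T[:3,:3].T+T[:3,3]
def ray(name,u,v,z):
    i=vision.camera_info(name); T=np.linalg.inv(np.array(i['camera_from_world']))
    r=T[:3,:3]@np.array([(u-i['cx'])/i['fx'],(v-i['cy'])/i['fy'],1]); o=T[:3,3]; return o+r*(z-o[2])/r[2]
E
python3 - <<'E'
from h import *
for n in ('top','side'):
    p,d=shot(n,n+'0'); i=vision.camera_info(n); print(n,i['fx'],np.linalg.inv(np.array(i['camera_from_world'])).round(3).tolist(),(d==0).mean())
print(env.observe(),env.hold_point_z)
E
```

```text
top 445.602382734248 [[0.001, -0.991, 0.132, 0.363], [-1.0, -0.001, 0.001, -0.068], [-0.0, -0.132, -0.991, 1.495], [0.0, 0.0, 0.0, 1.0]] 0.004063924153645833
side 358.84526663699387 [[-0.82, -0.421, 0.387, 0.077], [-0.572, 0.597, -0.563, 0.588], [0.005, -0.683, -0.73, 0.996], [0.0, 0.0, 0.0, 1.0]] 0.004038492838541667
{'t': 0.1, 'joints': array([61.33017796, 24.93143988,  1.43091699, 90.18551147, -0.66426883,
       64.97153957, -4.30421172]), 'joint_velocities': array([ 0.01272948,  0.05575176,  0.06644769, -0.01418741, -0.07331145,
       -0.1014606 ,  0.07384778]), 'effort': array([ 2.85215145e-03, -6.69125962e+01,  9.87839475e-01, -3.15147328e+01,
       -6.04432868e-02,  3.73866025e-02, -3.44138346e-05]), 'position': array([ 0.2418786 , -0.57579651,  0.22602354]), 'orientation': array([-1.79920175e+02,  7.64418356e-03,  2.27861091e+01]), 'ft_force': array([ 0.23293442, -0.21722157,  0.08368497]), 'torque': array([ 0.03335035, -0.06139725, -0.00628308]), 'gripper_force': 0.0, 'grip_width': 1.00144230153198} 0.0188
```

View pics/top0.png

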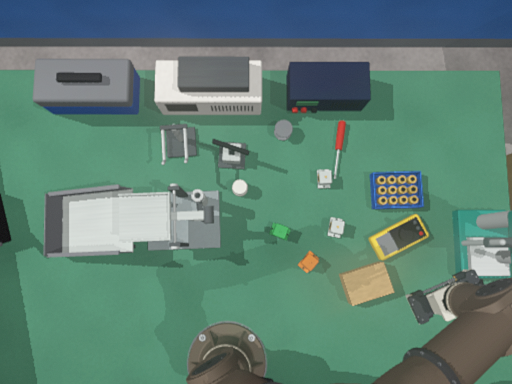

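View pics/side0.png

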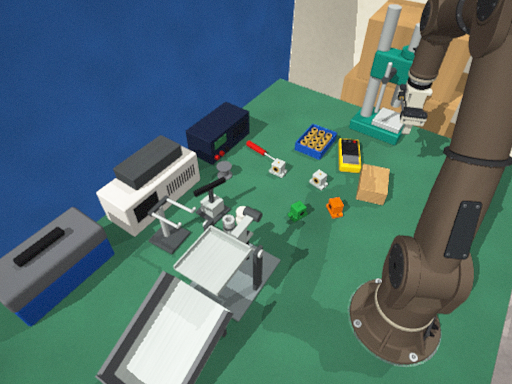

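The top view shows the key's bar at about (231,147), its stand at (232,155), the hook at (178,145), the screw head at (197,195), the tray at (145,218), and blocks at (325,178) and (337,228). The side view shows the same two blocks at (278,168) and (318,180).

```bash
cat > m.py <<'E'
from h import *
f=np.load('pics/top0.npz'); p,d=f['p'],f['d']; P=pts('top',d)
def box(m,tag):
    q=P[m]; r=cv2.minAreaRect(q[:,:2].astype(np.float32)*1000); print(tag,m.sum(),'c',np.round(r[0],1),'size',np.round(r[1],1),'ang',round(r[2],1),'bp',cv2.boxPoints(r).round(0).tolist(),'z',q[:,2].mean().round(3))
X,Y,Z=P[...,0],P[...,1],P[...,2]
v,u=np.mgrid[:384,:512]
def win(a,b,c,e): return (u>=a)&(u<=b)&(v>=c)&(v<=e)
box(win(205,255,130,165)&(Z>.125)&(Z<.155),'bar')
box(win(210,255,140,175)&(Z>.045)&(Z<.075),'standtop')
box(win(155,198,120,168)&(Z>.15)&(Z<.172),'prongs')
box(win(155,198,120,168)&(Z>.174),'tips')
box(win(188,206,185,204)&(Z>.155)&(Z<.18),'screwhead')
box(win(112,185,180,250)&(Z>.19)&(Z<.206),'tray')
box(win(310,340,165,195)&(Z>.04)&(Z<.06),'blkA')
box(win(320,350,213,243)&(Z>.04)&(Z<.06),'blkB')
box(win(310,340,165,195)&(Z>.006)&(Z<.06),'blkA foot')
box(win(320,350,213,243)&(Z>.006)&(Z<.06),'blkB foot')
box(win(230,250,178,200)&(Z>.03),'jar')
big=cv2.resize(p[110:270,120:280],(800,800),interpolation=cv2.INTER_CUBIC)[:600]
cv2.imwrite('pics/c1.png',cv2.cvtColor(big,cv2.COLOR_RGB2BGR))
print((Z[185:205,185:210:2]*1000).round(0).astype(int))
E
python3 m.py
```

```text
bar 198 c [675.8 -12.2] size [119.4  15.3] ang 71.8 bp [[650.0, -67.0], [664.0, -71.0], [702.0, 42.0], [687.0, 47.0]] z 0.138
standtop 199 c [676.5 -12.2] size [57.9 58. ] ang 87.7 bp [[646.0, -40.0], [704.0, -42.0], [707.0, 16.0], [649.0, 18.0]] z 0.059
prongs 349 c [682.4 157. ] size [113.8  81.3] ang 5.3 bp [[622.0, 192.0], [629.0, 111.0], [743.0, 122.0], [735.0, 203.0]] z 0.164
tips 31 c [512.2  41.9] size [366.7  61. ] ang 45.9 bp [[363.0, -68.0], [407.0, -111.0], [662.0, 152.0], [618.0, 195.0]] z 0.395
screwhead 89 c [519.7  85.1] size [33.9 35.5] ang 1.5 bp [[502.0, 102.0], [503.0, 67.0], [537.0, 68.0], [536.0, 103.0]] z 0.166
tray 2566 c [453.4 210.8] size [186.7 194.4] ang 2.3 bp [[356.0, 304.0], [364.0, 110.0], [551.0, 118.0], [543.0, 312.0]] z 0.2
blkA 163 c [ 594.3 -320.6] size [42.5 42.6] ang 0.0 bp [[573.0, -299.0], [573.0, -342.0], [616.0, -342.0], [616.0, -299.0]] z 0.051
blkB 170 c [ 431.7 -355.3] size [41.  41.9] ang 79.1 bp [[407.0, -371.0], [448.0, -379.0], [456.0, -339.0], [415.0, -331.0]] z 0.051
blkA foot 294 c [ 592.  -329.8] size [103.3  95.7] ang 1.1 bp [[54
[... 1000 characters left out ...]
149   18   13    7]
 [  69   27   16  165  167  142  139  141  168  158    8   11   10]
 [  54   26    9  167  170  140  141  143 1495  157   86    9   15]
 [  25   19   10  165  170  138  144  145  168  154  107   10   14]
 [  16   10   12   13  172  151  144  169  168  149  104    9   15]
 [   9   15   10   16  169  168  167  170  164  131   96   27   11]
 [  14    6    7   11  172  169  166  160  157  134   92   33   10]
 [  10    8    8   10   14  165  163  160  140  123   89   32   11]
 [   7    9   10   13    8  129  143  145  146  105   74   26    9]
 [  13   13   11   22   16   11  143  136  140   83   58   15   10]
 [  14    9   15   11   14   11  139  139  139   66   42   15   14]]
```

View pics/c1.png

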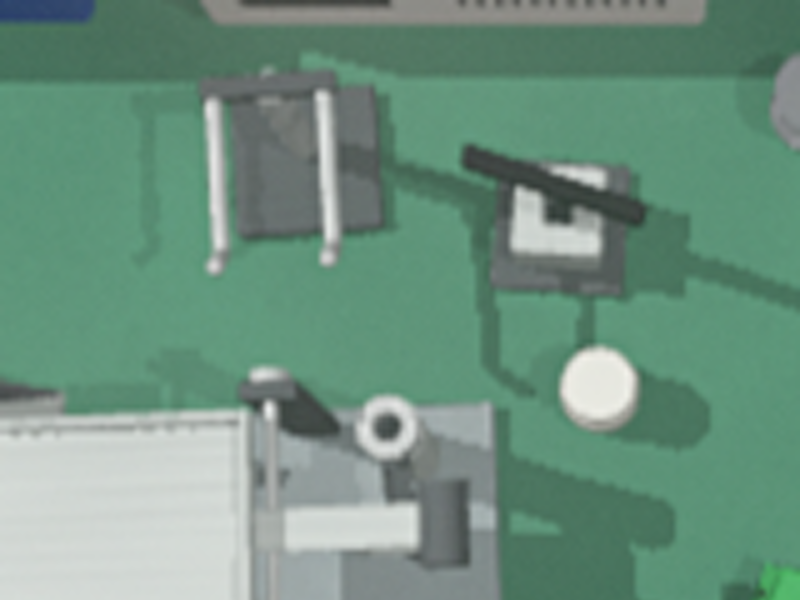

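The crop shows the screw socket at (386,427), the hook prongs between (213,90)–(213,265) and (322,90)–(330,260), and the bar from (465,155) to (642,213). Next I'll refine the tray and tab directions and the hook.

```bash
cat >> m.py <<'E'
print('-----')
t=(Z>.192)&(Z<.218)&(Y>.14)&(Y<.32)&(X>.36)&(X<.56); box(t&win(112,172,180,250),'tray2')
tab=win(185,206,196,215)&(Z>.128)&(Z<.152)
q=P[tab]; print('tab',tab.sum(), q.mean(0).round(4)); 
g=[(a,b) for a,b in zip(*np.where(tab))]; print(q[:,:2].min(0),q[:,:2].max(0))
s=np.array([.5197,.0851])
for x0 in np.arange(.44,.52,.01):
    k=q[(q[:,0]>x0)&(q[:,0]<=x0+.01)]
    if len(k): print(x0.round(2),len(k),k[:,1].min().round(3),k[:,1].max().round(3))
sock=win(188,206,185,204)&(Z>.13)&(Z<.15)&(np.hypot(X-s[0],Y-s[1])<.012); print('sock',P[sock].mean(0))
box(sock,'sock'); 
pr=win(150,200,120,170)&(Z>.155)&(Z<.172)
for lo in np.arange(.63,.76,.015):
    k=P[pr&(X>lo)&(X<lo+.015)][:,1]; print(lo.round(3),len(k),np.round([k.min(),k[k<.157].mean(),k[k>.157].mean(),k.max()],4) if len(k)>3 else '')
tp=win(150,200,120,175)&(Z>.172)&(Z<.2); print('tips',P[tp].round(3).tolist())
tail=(Z>.185)&(Z<.22)&(Y>.04)&(Y<.14)&(X<.5)&(X>.4); box(tail,'tail')
box((Z>.185)&(Z<.22)&(Y>.075)&(Y<.125)&(X<.5)&(X>.43),'tailbar')
E
python3 m.py | sed -n '/-----/,$p'
```

```text
-----
tray2 2524 c [454.  229.8] size [185.6 158.2] ang 1.4 bp [[359.0, 307.0], [363.0, 148.0], [549.0, 153.0], [545.0, 311.0]] z 0.201
tab 82 [0.4985 0.0814 0.1396]
[0.47808408 0.06635602] [0.52215302 0.09748587]
0.47 6 0.072 0.087
0.48 18 0.072 0.087
0.49 25 0.072 0.091
0.5 13 0.07 0.097
0.51 13 0.066 0.094
0.52 7 0.067 0.096
sock [0.52173379 0.08716312 0.14271317]
sock 26 c [522.2  87.2] size [15.7 15.1] ang 45.5 bp [[511.0, 87.0], [522.0, 76.0], [533.0, 87.0], [522.0, 98.0]] z 0.143
0.63 33 [0.1168 0.1202 0.1888 0.1936]
0.645 34 [0.1172 0.122  0.1902 0.1942]
0.66 31 [0.1188 0.1237 0.1911 0.1945]
0.675 26 [0.12   0.1238 0.1917 0.1948]
0.69 36 [0.1213 0.1249 0.1934 0.1986]
0.705 34 [0.122  0.1267 0.1951 0.1998]
0.72 121 [0.122  0.1388 0.1801 0.2021]
0.735 26 [0.1215 0.1357 0.1694 0.1802]
0.75 0 
tips [[0.732, 0.2, 0.173], [0.723, 0.191, 0.173], [0.629, 0.122, 0.174], [0.629, 0.118, 0.179], [0.626, 0.125, 0.174], [0.624, 0.12, 0.188], [0.624, 0.117, 0.186], [0.627, 0.116, 0.173], [0.623, 0.19, 0.177], [0.623, 0.187, 0.176], [0.623, 0.185, 0.176], [0.621, 0.123, 0.185], [0.621, 0.12, 0.187], [0.621, 0.117, 0.184], [0.623, 0.115, 0.177], [0.618, 0.189, 0.186], [0.618, 0.185, 0.187], [0.619, 0.184, 0.178], [0.618, 0.123, 0.187], [0.618, 0.12, 0.187], [0.619, 0.118, 0.181], [0.615, 0.192, 0.184], [0.614, 0.188, 0.188], [0.615, 0.185, 0.187], [0.614, 0.182, 0.188], [0.616, 0.12, 0.182], [0.616, 0.117, 0.183], [0.611, 0.188, 0.188], [0.612, 0.186, 0.184], [0.613, 0.183, 0.181]]
tail 360 c [459.3  90.4] size [49.4 99.2] ang 0.2 bp [[434.0, 140.0], [435.0, 41.0], [484.0, 41.0], [484.0, 140.0]] z 0.203
tailbar 139 c [458.4 100.2] size [23.4 47.5] ang 0.4 bp [[446.0, 124.0], [447.0, 76.0], [470.0, 77.0], [470.0, 124.0]] z 0.2
```

```bash
cat > m2.py <<'E'
from m import *
print('=====')
def cen(m,z):
    m=m.astype(np.uint8); n,l,st,_=cv2.connectedComponentsWithStats(m); k=1+st[1:,4].argmax(); m=(l==k).astype(np.uint8)
    c=cv2.convexHull(np.argwhere(m)[:,::-1].astype(np.int32)); f=np.zeros_like(m); cv2.fillPoly(f,[c],1)
    M=cv2.moments(f,True); uu,vv=M['m10']/M['m00'],M['m01']/M['m00']; print(st[k],(uu,vv),f.sum(),ray('top',uu,vv,z).round(4))
cen(win(188,206,185,204)&(Z>.162)&(Z<.18),.167)
g=cv2.cvtColor(p,cv2.COLOR_RGB2GRAY).astype(int)
print(g[187:206,186:209])
cen(win(205,255,130,165)&(Z>.125)&(Z<.155),.14)
cen(win(205,255,130,165)&(Z>.132)&(Z<.155),.14)
E
python3 m2.py | sed -n '/=====/,$p'
```

```text
=====
[191 190  12  12  81] (196.54237288135593, 195.5) 118 [0.5195 0.0859 0.167 ]
[[130 131 131 133 131 133 132 131 131 129 128 128 128 128 130 129 130 130
  131 131 131 130 129]
 [122 126 127 128 133 133 130 128 129 131 131 138 133 132 126 128 129 131
  130 130 131 131 131]
 [121 120 120 123 127 127 127 132 152 175 180 185 182 177 154 135 129 129
  129 130 129 127 129]
 [122 121 120 120 121 120 127 167 194 210 214 215 219 217 196 171 141 126
  123 124 125 130 132]
 [126 132 131 130 130 135 149 206 216 213 208 203 212 223 217 205 176 150
  144 146 147 151 152]
 [117 144 151 149 148 155 169 213 212 193 176 159 169 199 212 214 192 174
  169 170 170 171 173]
 [ 85 134 158 158 156 162 172 208 190 143 113 101  96 138 196 212 198 168
  159 167 169 168 170]
 [ 66  95 138 144 144 177 192 209 167 114  89  83  74  87 168 213 215 168
  143 162 168 167 169]
 [ 65  70 111 117 124 189 215 219 161  99  83  80  74  84 163 213 217 169
  144 150 166 169 171]
 [ 73  80 111 116 121 178 217 222 173 106  79  76  74 108 190 213 214 165
  146 131 147 155 159]
 [ 99 104 115 117 119 167 210 217 197 148 100  
[... 312 characters left out ...]
7 138
  129 125 123 120 134]
 [155 156 157 156 154 140 134 135 142 169 173 172 160 156 122  97 129 128
  124 124 125 123 132]
 [154 154 155 155 155 160 161 160 143 141 119 109 108  99  87  84 112 121
  124 124 125 125 132]
 [155 154 155 154 154 167 170 171 165 163 121  97 104  96  91  93 106 121
  123 122 123 127 134]
 [154 153 154 154 155 167 169 171 173 173 128  86  98 104 102 104 108 123
  124 123 124 130 136]
 [154 155 155 154 155 167 170 170 173 174 136  92  98 104 106 105 107 117
  121 123 125 129 131]]
[212 139  37  17 198] (229.93421052631578, 146.96491228070175) 228 [ 0.6746 -0.0122  0.14  ]
[212 139  37  16 182] (229.69668246445497, 146.66350710900474) 211 [ 0.6755 -0.0114  0.14  ]
```

```bash
cat > go.py <<'E'
import sys; from h import *
# go.py x y z yaw : shift in tool axes (current yaw) and after turning
x,y,z,w=map(float,sys.argv[1:5]); o=env.observe(); P=o['position']; yaw=o['orientation'][2]
def tf(a): c,s=np.cos(np.radians(a)),np.sin(np.radians(a)); D=np.array([x,y])-P[:2]; return (1000*np.array([D@[c,s],D@[s,-c],P[2]-z])).round(1)
dw=(w-yaw+180)%360-180
print('pose',P.round(4),o['orientation'].round(2),'q',o['joints'].round(0),'F',o['ft_force'].round(1),'grip',round(o['grip_width']*91.8,1),round(o['gripper_force'],1),'t',o['t'])
print('shift now',tf(yaw),'shift after turn',tf(w),'twist',round(-np.radians(dw),3))
E
python3 -m jog '[52,-29,-4,0,91.8,52,-29,-4,0,91.8,52,-29,-4,0,91.8,52,-29,-4,0,91.8,52,-29,-4,0,91.8,52,-29,-4,0,91.8,52,-29,-4,0,91.8,52,-29,-4,0,91.8,52,-29,-4,0,70,52,-29,-4,0,60]' 40
python3 - <<'E'
from h import *
shot('top','top1'); shot('side','side1')
E
python3 go.py 0.6756 -0.012 0.17 71.8
```

```text
t: 1.35
position: [0.61, -0.106, 0.2666]
orientation: [-180.0, 0.0, 22.8]
ft_force: [0.7, -1.3, -0.1]
grip_width: 0.829
gripper_force: 0.0
pose [ 0.6123 -0.099   0.2663] [-1.7979e+02 -1.7000e-01  2.3360e+01] q [ 12.  24. -11.  87.   4.  70. -66.] F [-0.5  0.6  0.4] grip 68.5 0.0 t 1.45
shift now [ 92.6 -54.8  96.3] shift after turn [102.4  33.   96.3] twist -0.845
```

View pics/top1.png

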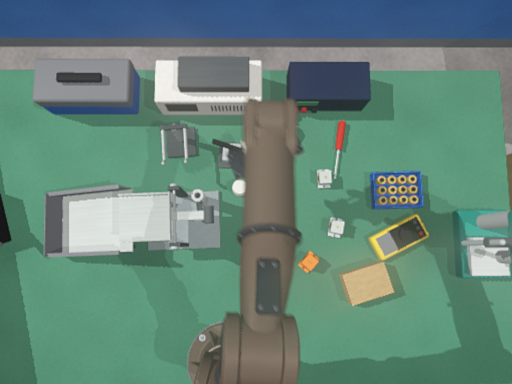

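Only two blocks are visible; nothing was hidden behind the arm's start pose. Turning above the key.

```bash
python3 -m jog '[0,0,0,-0.169,50,0,0,0,-0.169,50,0,0,0,-0.169,50,0,0,0,-0.169,50,0,0,0,-0.169,50,34,11,0,0,50,34,11,0,0,50,34,11,0,0,50,0,0,0,0,50,0,0,0,0,50]'
python3 go.py 0.6756 -0.012 0.17 71.8
```

```text
t: 2.7
position: [0.6728, -0.0224, 0.2662]
orientation: [-180.0, 0.1, 71.2]
ft_force: [0.3, 1.1, -1.2]
grip_width: 0.543
gripper_force: 0.0
pose [ 0.6728 -0.0224  0.2662] [-1.7995e+02  6.0000e-02  7.1190e+01] q [ 10.  30. -21.  78.  11.  74. -30.] F [ 0.3  1.1 -1.2] grip 49.8 0.0 t 2.7
shift now [10.7 -0.7 96.2] shift after turn [10.7 -0.6 96.2] twist -0.011
```

```bash
python3 -m jog '[10.7,-0.6,30,-0.011,50,0,0,40,0,50,0,0,26,0,50,0,0,20,0,50,0,0,20,0,50,0,0,20,0,50,0,0,18,0,50,0,0,0,0,50]'
python3 go.py 0.6756 -0.012 0.092 71.8
python3 - <<'E'
from h import *
p,d=shot('side','side2'); cv2.imwrite('pics/c2.png',cv2.cvtColor(cv2.resize(p[130:250,150:270],(600,600),interpolation=cv2.INTER_CUBIC),cv2.COLOR_RGB2BGR))
E
```

```text
t: 3.7
position: [0.675, -0.0117, 0.091]
orientation: [-179.8, 0.1, 71.8]
ft_force: [-1.0, 1.0, -0.2]
grip_width: 0.545
gripper_force: 0.0
pose [ 0.675  -0.0117  0.091 ] [-1.7985e+02  7.0000e-02  7.1820e+01] q [  9.  38. -20.  89.  15.  55. -34.] F [-1.   1.  -0.2] grip 50.1 0.0 t 3.7
shift now [-0.1  0.7 -1. ] shift after turn [-0.1  0.7 -1. ] twist 0.0
```

View pics/c2.png

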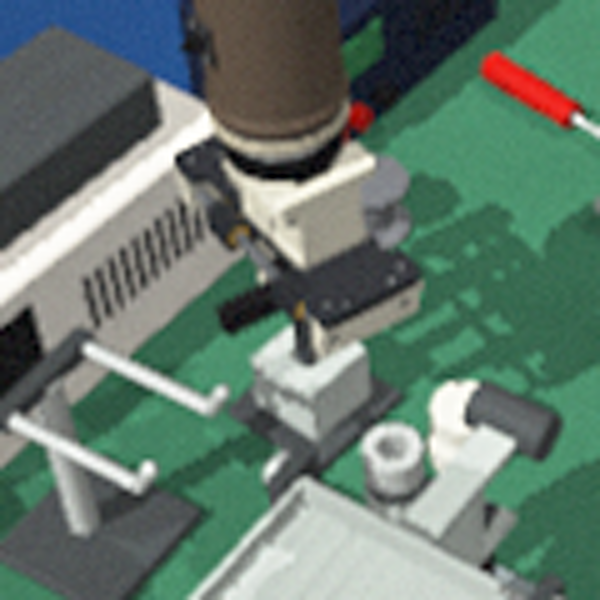

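The view shows the fingers straddling the key's bar above the stand at (310,340). Closing, then lifting.

```bash
python3 -m jog '[0,0,0,0,10,0,0,0,0,10,0,0,0,0,10,0,0,0,0,10,0,0,0,0,10,0,0,0,0,10]' 60
python3 go.py 0.675 -0.0117 0.091 71.8
```

```text
t: 4.5
position: [0.6764, -0.0112, 0.093]
orientation: [180.0, -0.0, 71.8]
ft_force: [1.4, -0.6, 2.4]
grip_width: 0.176
gripper_force: 60.0
pose [ 0.6764 -0.0112  0.093 ] [ 1.7997e+02 -1.0000e-02  7.1830e+01] q [  9.  38. -20.  89.  15.  55. -34.] F [ 1.4 -0.6  2.4] grip 16.2 60.0 t 4.5
shift now [-0.9 -1.2  2. ] shift after turn [-0.9 -1.2  2. ] twist 0.001
```

```bash
python3 -m jog '[0,0,-15,0,10,0,0,-25,0,10,0,0,-40,0,10,0,0,-40,0,10,0,0,-40,0,10,0,0,-35,0,10,0,0,0,0,10]'
python3 go.py 0.521 0.0855 0.283 100
```

```text
t: 5.38
position: [0.6771, -0.0107, 0.2911]
orientation: [179.7, -0.1, 71.8]
ft_force: [-1.0, 0.9, -3.5]
grip_width: 0.182
gripper_force: 59.9
pose [ 0.6771 -0.0107  0.2911] [ 1.7975e+02 -1.1000e-01  7.1840e+01] q [  9.  29. -21.  75.  10.  77. -30.] F [-1.   0.9 -3.5] grip 16.7 59.9 t 5.375
shift now [  42.8 -178.4    8.1] shift after turn [ 121.9 -137.1    8.1] twist -0.491
```

```bash
python3 -m jog '[0,0,0,-0.123,10,0,0,0,-0.123,10,0,0,0,-0.123,10,0,0,0,-0.122,10,24.4,-27.4,0,0,10,24.4,-27.4,0,0,10,24.4,-27.4,0,0,10,24.4,-27.4,0,0,10,24.3,-27.5,0,0,10,0,0,0,0,10]'
python3 -m jog '[0,0,0,0,10,0,0,0,0,10]'
python3 go.py 0.521 0.0855 0.283 100
python3 - <<'E'
from h import *
p,d=shot('side','side3'); cv2.imwrite('pics/c3.png',cv2.cvtColor(cv2.resize(p[140:240,170:290],(720,600),interpolation=cv2.INTER_CUBIC),cv2.COLOR_RGB2BGR))
i=vision.camera_info('side')
for q in [(.5205,.0855,.167),(.5205,.0855,.2),(.5205,.0855,.27)]:
    c=np.array(i['camera_from_world'])@[*q,1]; print(q,(c[0]/c[2]*i['fx']+i['cx'],c[1]/c[2]*i['fy']+i['cy']))
E
```

```text
t: 6.62
position: [0.517, 0.0869, 0.2869]
orientation: [-179.9, 0.0, 100.2]
ft_force: [0.9, -1.4, -2.8]
grip_width: 0.183
gripper_force: 59.9
t: 6.88
position: [0.5204, 0.0843, 0.2871]
orientation: [-179.9, 0.0, 99.9]
ft_force: [0.1, -0.7, -1.7]
grip_width: 0.177
gripper_force: 59.9
pose [0.5204 0.0843 0.2871] [-179.94    0.     99.89] q [ 10.  16. -32.  96.   9.  70. -14.] F [ 0.1 -0.7 -1.7] grip 16.3 59.9 t 6.875
shift now [1.1 0.8 4.1] shift after turn [1.1 0.8 4.1] twist -0.002
(0.5205, 0.0855, 0.167) (np.float64(227.70596516460367), np.float64(218.85167724306848))
(0.5205, 0.0855, 0.2) (np.float64(227.12686016580346), np.float64(211.66645517345867))
(0.5205, 0.0855, 0.27) (np.float64(225.804584228051), np.float64(195.2603694554337))
```

View pics/c3.png

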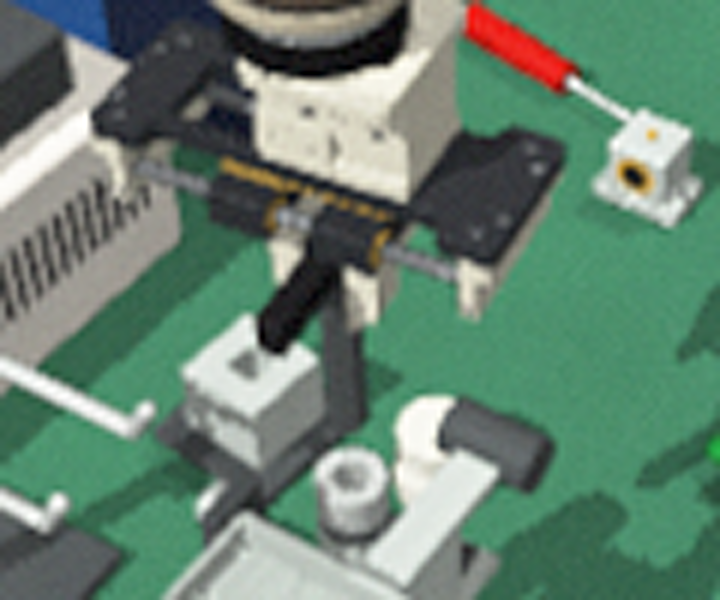

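The view shows the key upright in the gripper: tip at crop (345,420), screw socket at (350,475). In this view it is in line to under 1 mm. Next: a small correction and down to just above the mouth.

```bash
python3 -m jog '[1.5,1.1,0,0,10,0,0,10,0,10,0,0,10,0,10,0,0,8,0,10,0,0,0,0,10,0,0,0,0,10,0,0,0,0,10]'
python3 go.py 0.5212 0.086 0.226 100
python3 - <<'E'
from h import *
p,d=shot('side','side4'); g=cv2.cvtColor(p,cv2.COLOR_RGB2GRAY).astype(int); print(p[200:230,214:243,1])
E
```

```text
t: 7.8
position: [0.5211, 0.0869, 0.2601]
orientation: [180.0, 0.0, 100.0]
ft_force: [-0.2, 0.1, -3.4]
grip_width: 0.175
gripper_force: 59.9
pose [0.5211 0.0869 0.2601] [179.96   0.    99.97] q [ 10.  18. -32.  99.  10.  66. -15.] F [-0.2  0.1 -3.4] grip 16.0 59.9 t 7.8
shift now [-0.9 -0.1 34.1] shift after turn [-0.9 -0.1 34.1] twist -0.001
[[ 18  27  29  31  28  19  11  50  94  98  76  71  61  91 154 148 166 190
  160 126 133 145 150 146 149 144 144 147 149]
 [ 42  43  38  25  21  20  43  95 117 102  77  76  64 101 151 136 135 133
  128  99 111 129 135 150 148 146 149 147 149]
 [ 40  54  39  28  16  31  82 127 129 100  73  71  72  96 110  81  99 106
  103  99 102  99 111 134 145 148 148 147 146]
 [ 32  24  24  23  27  65 118 138 130 106  79  71  73  75  60  51  82 107
  107 104 103 102 110 132 147 146 145 147 144]
 [ 27  30  30   9  45 104 138 132 127 112  78  76  77  74  69  51  78 108
  103  98 104 112 133 149 143 147 145 147 142]
 [ 39  29  12  30  83 125 134 131 131 110  78  74  71  73  70  52  78 105
  103 112 129 133 149 148 145 138 142 153 156]
 [177 102  70  76 119 135 130
[... 2175 characters left out ...]
142 148 139 116 154 206 196 202 197 183 166 134
  120 123 120 113 137 184 229 230 232 232 232]
 [ 93 142 151 151 148 146 146 147 138 127 141 183 187 181 175 162 148 134
  127 120 106  84 119 192 235 234 231 233 233]
 [ 88 107 128 127 135 152 147 147 141 117 125 162 195 184 171 166 154 134
  130 122  77  79 162 224 234 233 231 233 233]
 [164 139 106  91 109 128 136 152 137 101 107 141 173 167 179 172 162 138
  111  99  82 142 219 235 232 232 230 232 235]
 [205 198 166 135 108  97 110 130 128 116  72  89 114 135 157 149 132 113
   82  84 132 200 231 234 233 231 232 235 234]
 [206 207 205 196 165 142 107  97 114 126 106  66  66  89  90  80  68  59
   75 136 198 235 235 232 230 232 234 236 235]]
```

Run:
```python
import numpy as np
a=np.load('pics/side3.npz')['p'][205:232,216:240,1].astype(int); b=np.load('pics/side0.npz')['p'][210:232,216:240,1].astype(int)
print(b); print(a[:8])
```

```text
[[127 126 124 130 132 126 103  76  65  68  89  91  71  65 100 134 145 140
  144 164 227 250 247 245]
 [125 127 126 128 122  99  70  73  83  86  91  72  66 105 135 144 140 145
  142 172 236 251 248 247]
 [128 129 129 116  87  64  66  72  88  89  68  76 121 133 146 145 148 147
  140 157 226 250 247 247]
 [128 127 108  83  62  59  68  64  64  70  70  98 127 133 144 143 146 147
  147 145 199 249 247 247]
 [127 105  75  71  84  80  65  62  53  83 132 140 155 160 162 137 142 146
  145 140 191 241 247 247]
 [110  80  79  89  99  85  61  66 125 191 216 204 216 218 204 184 182 139
  147 135 166 227 238 239]
 [ 88  87  96  99  89  74  76 142 207 237 233 213 218 222 220 227 219 173
  133 137 165 224 219 223]
 [ 96  97  93  91  72  52 126 212 233 224 188 175 186 185 192 221 228 210
  134 151 221 234 224 226]
 [ 91  92  90  67  65  99 170 233 221 185 125 131 155 166 176 204 230 230
  169 158 246 243 234 228]
 [ 95  90  69  67  95 149 202 231 214 154 115 121 140 167 178 202 227 231
  181 145 240 246 243 240]
 [ 88  71  65  99 137 156 185 214 226 187 133 117 128 148 170 213 224 214
  153 140 225 24
[... 1231 characters left out ...]
23 129 128 129 127 134 124  81  79  77  72  69  63  57  91 111 134
  151 145 146 141 155 198]
 [125 125 127 131 131 131 134 123  93  79  75  73  75  65  54  98 138 154
  149 147 149 169 217 246]
 [128 128 123 125 132 127 129 124  90  81  77  73  77  68  50  90 143 150
  151 145 169 226 248 249]
 [129 128 128 130 131 131 131 104  76  75  77  74  69  65  50  91 134 145
  144 147 202 249 249 248]
 [128 129 130 131 131 134 104  79  67  76  74  71  73  66  77 128 149 142
  147 162 228 251 249 247]
 [129 129 125 127 120  98  73  72  83  81  77  70  71  89 121 154 145 143
  144 177 241 251 248 248]
 [129 131 130 121  87  61  67  73  86  89  68  87 116 127 147 153 150 147
  146 162 228 250 248 248]]
```

The socket and shank agree sideways in the side view, at u≈228.0 and on the axis. Descending gently into the socket.

```bash
python3 -m jog '[-0.4,0,4,0,10,0,0,3,0,10,0,0,3,0,10,0,0,2,0,10,0,0,2,0,10,0,0,0,0,10]'; python3 -m jog '[0,0,1,0,10,0,0,1,0,10,0,0,1,0,10,0,0,1,0,10,0,0,0,0,10]';python3 -m jog '[0,0,0,0,10]'
```

```text
t: 8.6
position: [0.5209, 0.0864, 0.2456]
orientation: [-180.0, 0.0, 100.0]
ft_force: [0.1, 0.3, -2.8]
grip_width: 0.179
gripper_force: 59.9
t: 9.22
position: [0.5209, 0.0864, 0.2416]
orientation: [-180.0, 0.0, 100.0]
ft_force: [-1.1, -0.5, -2.3]
grip_width: 0.177
gripper_force: 59.9
t: 9.35
position: [0.5209, 0.0864, 0.2417]
orientation: [-180.0, 0.0, 100.0]
ft_force: [-0.4, 0.6, -2.6]
grip_width: 0.184
gripper_force: 59.9
```

```bash
python3 -m jog '[0,0,2,0,10,0,0,2,0,10,0,0,2,0,10,0,0,2,0,10,0,0,2,0,10,0,0,2,0,10,0,0,0,0,10]'; python3 -m jog '[0,0,1,0,10,0,0,1,0,10,0,0,0,0,10]';python3 -m jog '[0,0,1,0,10,0,0,1,0,10,0,0,0,0,10]'
```

```text
t: 10.22
position: [0.5209, 0.0864, 0.2295]
orientation: [-180.0, 0.0, 100.0]
ft_force: [-0.6, -0.6, -2.4]
grip_width: 0.178
gripper_force: 59.9
t: 10.6
position: [0.5209, 0.0864, 0.2276]
orientation: [-180.0, 0.0, 100.0]
ft_force: [-0.4, 0.5, -3.2]
grip_width: 0.18
gripper_force: 59.9
t: 10.98
position: [0.521, 0.0864, 0.2259]
orientation: [180.0, 0.0, 100.0]
ft_force: [-0.7, 0.7, 0.5]
grip_width: 0.178
gripper_force: 60.0
```

Floor contact at TCP z = 0.226, as expected. The key is home, so I turn anticlockwise.

```bash
python3 -m jog '[0,0,1,0,10,0,0,0,0,10,0,0,0,0,10]'; python3 -m jog '[0,0,0,-0.13,10,0,0,0,-0.13,10,0,0,0,-0.13,10,0,0,0,-0.13,10,0,0,0,-0.13,10,0,0,0,0,10]'; python3 go.py 0.521 0.0864 0.2255 190; python3 -c "from h import *; print(env.observe()['torque'])"
```

```text
t: 11.35
position: [0.5212, 0.0866, 0.2258]
orientation: [179.9, 0.0, 100.0]
ft_force: [-3.8, -0.6, 9.7]
grip_width: 0.181
gripper_force: 60.0
t: 12.1
position: [0.5208, 0.0859, 0.2258]
orientation: [-180.0, 0.1, 137.3]
ft_force: [-5.2, -2.2, 12.6]
grip_width: 0.182
gripper_force: 60.0
pose [0.5208 0.0859 0.2258] [-1.7996e+02  5.0000e-02  1.3728e+02] q [ 15.  21. -39. 101.  15.  63.  18.] F [-5.2 -2.2 12.6] grip 16.7 60.0 t 12.1
shift now [0.2 0.5 0.3] shift after turn [-0.3  0.5  0.3] twist -0.92
[-0.8590832   1.48882144 -0.04333173]
```

```bash
python3 -m jog '[0,0,0,-0.13,10,0,0,0,-0.13,10,0,0,0,-0.13,10,0,0,0,-0.13,10,0,0,0,-0.13,10,0,0,0,-0.13,10,0,0,0,-0.1,10,0,0,0,0,10,0,0,0,0,10]'; python3 go.py 0.521 0.0864 0.2255 190; python3 -c "from h import *; print(env.observe()['torque'])"
```

```text
t: 13.22
position: [0.5211, 0.0855, 0.2258]
orientation: [-179.9, 0.0, -172.4]
ft_force: [-5.0, -5.1, 12.3]
grip_width: 0.179
gripper_force: 60.0
pose [0.5211 0.0855 0.2258] [-1.7990e+02  2.0000e-02 -1.7243e+02] q [ 22.  24. -51. 101.  20.  65.  63.] F [-5.  -5.1 12.3] grip 16.5 60.0 t 13.225
shift now [-0.   0.9  0.3] shift after turn [-0.1  0.9  0.3] twist -0.042
[-1.17979304  1.2032227  -0.01804923]
```

```bash
python3 -m jog '[0,0,0,-0.08,10,0,0,0,0,10,0,0,0,0,10]'
python3 - <<'E'
from h import *
print(env.observe()['torque'])
p,d=shot('side','side5'); cv2.imwrite('pics/c5.png',cv2.cvtColor(cv2.resize(p[140:240,170:290],(720,600),interpolation=cv2.INTER_CUBIC),cv2.COLOR_RGB2BGR))
E
```

```text
t: 13.6
position: [0.5211, 0.0855, 0.2258]
orientation: [-179.9, 0.0, -167.8]
ft_force: [-5.1, -4.9, 11.7]
grip_width: 0.181
gripper_force: 60.0
[-1.17461752  1.16740205 -0.05201074]
```

View pics/c5.png

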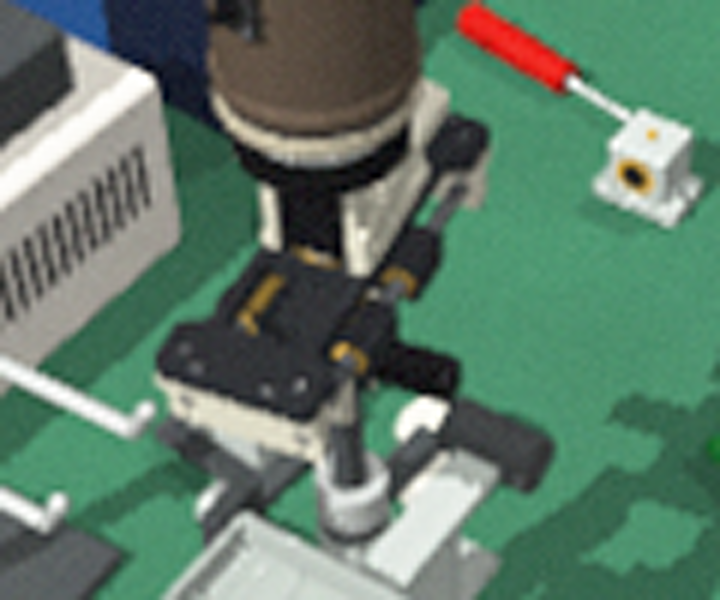

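The key is home in the screw at (350,480). It has turned about 92° in all, and the tab has swung out at (415,450). Lifting and turning back.

```bash
python3 -m jog '[0,0,-5,0,10,0,0,-10,0,10,0,0,-15,0,10,0,0,-20,0,10,0,0,-25,0,10,0,0,0,0.16,10,0,0,0,0.17,10,0,0,0,0.17,10,0,0,0,0.17,10,0,0,0,0.17,10]'; python3 -m jog '[0,0,0,0.17,10,0,0,0,0.17,10,0,0,0,0.17,10,0,0,0,0.17,10,0,0,0,0.17,10,0,0,0,0,10,0,0,0,0,10]';  python3 go.py 0.667 0.1575 0.138 95
```

```text
t: 14.9
position: [0.5214, 0.0878, 0.3014]
orientation: [179.8, 0.0, 143.8]
ft_force: [0.5, -0.1, -2.4]
grip_width: 0.178
gripper_force: 59.9
t: 15.78
position: [0.5212, 0.0871, 0.3005]
orientation: [179.9, -0.0, 95.6]
ft_force: [0.4, 0.5, -2.1]
grip_width: 0.18
gripper_force: 59.9
pose [0.5212 0.0871 0.3005] [ 1.7993e+02 -3.0000e-02  9.5640e+01] q [ 11.  16. -34.  95.   9.  72. -19.] F [ 0.4  0.5 -2.1] grip 16.5 59.9 t 15.775
shift now [ 55.7 152.1 162.5] shift after turn [ 57.4 151.4 162.5] twist 0.011
```

```bash
python3 -m jog '[11.2,30.4,0,0,10,11.2,30.4,0,0,10,11.2,30.4,0,0,10,11.2,30.4,0,0,10,11,30.4,0,0,10,0,0,0,0,10,0,0,30,0,10,0,0,0,0,10,0,0,0,0,10]';  python3 go.py 0.667 0.1575 0.138 95;python3 - <<'E'
from h import *
p,d=shot('side','side6'); cv2.imwrite('pics/c6.png',cv2.cvtColor(cv2.resize(p[150:250,120:240],(720,600),interpolation=cv2.INTER_CUBIC),cv2.COLOR_RGB2BGR))
E
```

```text
t: 16.9
position: [0.667, 0.156, 0.2709]
orientation: [180.0, -0.0, 95.4]
ft_force: [-0.4, -0.8, -2.2]
grip_width: 0.182
gripper_force: 59.9
pose [0.667  0.156  0.2709] [ 1.7996e+02 -1.0000e-02  9.5410e+01] q [  1.  33. -31.  75.  17.  77. -25.] F [-0.4 -0.8 -2.2] grip 16.7 59.9 t 16.9
shift now [1.500e+00 1.000e-01 1.329e+02] shift after turn [1.500e+00 1.000e-01 1.329e+02] twist 0.007
```

View pics/c6.png

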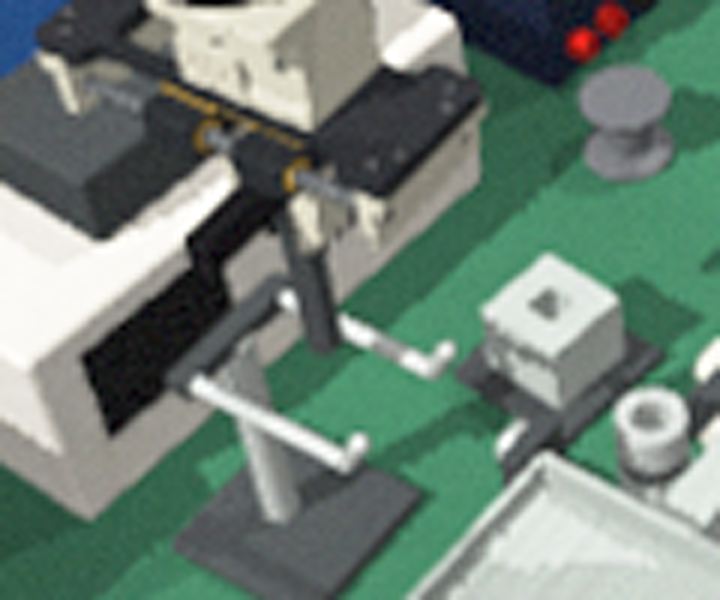

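The key's tip at (320,345) hangs between the two prongs. Before lowering, I check clearance to the instrument behind.

Run:
```python
from m import *
for lo in np.arange(.72,.86,.02):
    s=(X>lo)&(X<=lo+.02)&(Y>.04)&(Y<.26); print('##',lo.round(2),Z[s].max().round(3) if s.any() else None)
```

```text
bar 198 c [675.8 -12.2] size [119.4  15.3] ang 71.8 bp [[650.0, -67.0], [664.0, -71.0], [702.0, 42.0], [687.0, 47.0]] z 0.138
standtop 199 c [676.5 -12.2] size [57.9 58. ] ang 87.7 bp [[646.0, -40.0], [704.0, -42.0], [707.0, 16.0], [649.0, 18.0]] z 0.059
prongs 349 c [682.4 157. ] size [113.8  81.3] ang 5.3 bp [[622.0, 192.0], [629.0, 111.0], [743.0, 122.0], [735.0, 203.0]] z 0.164
tips 31 c [512.2  41.9] size [366.7  61. ] ang 45.9 bp [[363.0, -68.0], [407.0, -111.0], [662.0, 152.0], [618.0, 195.0]] z 0.395
screwhead 89 c [519.7  85.1] size [33.9 35.5] ang 1.5 bp [[502.0, 102.0], [503.0, 67.0], [537.0, 68.0], [536.0, 103.0]] z 0.166
tray 2566 c [453.4 210.8] size [186.7 194.4] ang 2.3 bp [[356.0, 304.0], [364.0, 110.0], [551.0, 118.0], [543.0, 312.0]] z 0.2
blkA 163 c [ 594.3 -320.6] size [42.5 42.6] ang 0.0 bp [[573.0, -299.0], [573.0, -342.0], [616.0, -342.0], [616.0, -299.0]] z 0.051
blkB 170 c [ 431.7 -355.3] size [41.  41.9] ang 79.1 bp [[407.0, -371.0], [448.0, -379.0], [456.0, -339.0], [415.0, -331.0]] z 0.051
blkA foot 294 c [ 592.  -329.8] size [103.3  95.7] ang 1.1 bp [[54
[... 2856 characters left out ...]
[0.618, 0.189, 0.186], [0.618, 0.185, 0.187], [0.619, 0.184, 0.178], [0.618, 0.123, 0.187], [0.618, 0.12, 0.187], [0.619, 0.118, 0.181], [0.615, 0.192, 0.184], [0.614, 0.188, 0.188], [0.615, 0.185, 0.187], [0.614, 0.182, 0.188], [0.616, 0.12, 0.182], [0.616, 0.117, 0.183], [0.611, 0.188, 0.188], [0.612, 0.186, 0.184], [0.613, 0.183, 0.181]]
tail 360 c [459.3  90.4] size [49.4 99.2] ang 0.2 bp [[434.0, 140.0], [435.0, 41.0], [484.0, 41.0], [484.0, 140.0]] z 0.203
tailbar 139 c [458.4 100.2] size [23.4 47.5] ang 0.4 bp [[446.0, 124.0], [447.0, 76.0], [470.0, 77.0], [470.0, 124.0]] z 0.2
## 0.72 0.173
## 0.74 0.167
## 0.76 0.017
## 0.78 0.01
## 0.8 0.147
## 0.82 0.15
## 0.84 0.199
## 0.86 0.197
```

```bash
python3 -m jog '[1.5,0,20,0,10,0,0,20,0,10,0,0,20,0,10,0,0,0,0,10]'
```

```text
t: 17.45
position: [0.6664, 0.1573, 0.2094]
orientation: [-179.9, 0.0, 95.4]
ft_force: [-0.6, 0.3, -2.3]
grip_width: 0.177
gripper_force: 59.9
```

Clear to about x = 0.8 at any relevant height. Lowering to seat the bar.

```bash
python3 -m jog '[0,0,20,0,10,0,0,20,0,10,0,0,15,0,10,0,0,8,0,10,0,0,4,0,10,0,0,0,0,10,0,0,0,0,10]'; python3 -m jog '[0,0,1,0,10,0,0,1,0,10,0,0,1,0,10,0,0,0,0,10]'
```

```text
t: 18.32
position: [0.6672, 0.1579, 0.1433]
orientation: [179.9, -0.0, 95.4]
ft_force: [-0.1, 1.0, -2.4]
grip_width: 0.177
gripper_force: 59.9
t: 18.82
position: [0.6669, 0.1577, 0.1396]
orientation: [-180.0, 0.0, 95.4]
ft_force: [0.6, 0.1, -2.1]
grip_width: 0.181
gripper_force: 59.9
```

```bash
python3 -m jog '[0,0,1,0,10,0,0,1,0,10,0,0,0,0,10]'; python3 -m jog '[0,0,1,0,10,0,0,0,0,10,0,0,0,0,10]'
```

```text
t: 19.2
position: [0.6669, 0.1577, 0.138]
orientation: [180.0, 0.0, 95.4]
ft_force: [-0.7, -1.0, 0.4]
grip_width: 0.182
gripper_force: 59.9
t: 19.58
position: [0.667, 0.1577, 0.1379]
orientation: [180.0, 0.0, 95.4]
ft_force: [-3.2, -1.6, 7.7]
grip_width: 0.183
gripper_force: 60.0
```

Seated at the expected height. Releasing and rising.

```bash
python3 -m jog '[0,0,-1,0,10,0,0,0,0,22,0,0,0,0,30,0,0,0,0,40,0,0,0,0,46,0,0,0,0,50,0,0,0,0,50]'; python3 -m jog '[0,0,-6,0,50,0,0,-15,0,50,0,0,-25,0,50,0,0,-40,0,50,0,0,-50,0,50,0,0,-20,0,50,0,0,0,0,50]'; python3 go.py 0.5943 -0.3206 0.25 90
python3 - <<'E'
from h import *
p,d=shot('side','side7'); cv2.imwrite('pics/c7.png',cv2.cvtColor(cv2.resize(p[150:250,120:240],(720,600),interpolation=cv2.INTER_CUBIC),cv2.COLOR_RGB2BGR))
E
```

```text
t: 20.45
position: [0.6669, 0.1577, 0.1377]
orientation: [180.0, 0.0, 95.4]
ft_force: [0.5, 0.3, -0.6]
grip_width: 0.547
gripper_force: 0.0
t: 21.32
position: [0.6677, 0.1584, 0.2967]
orientation: [179.7, -0.1, 95.4]
ft_force: [0.5, -0.0, -0.8]
grip_width: 0.543
gripper_force: 0.0
pose [0.6677 0.1584 0.2967] [ 1.7974e+02 -6.0000e-02  9.5380e+01] q [  0.  32. -31.  73.  16.  80. -25.] F [ 0.5 -0.  -0.8] grip 49.8 0.0 t 21.325
shift now [-470.  -118.    46.7] shift after turn [-479.   -73.4   46.7] twist 0.094
```

View pics/c7.png

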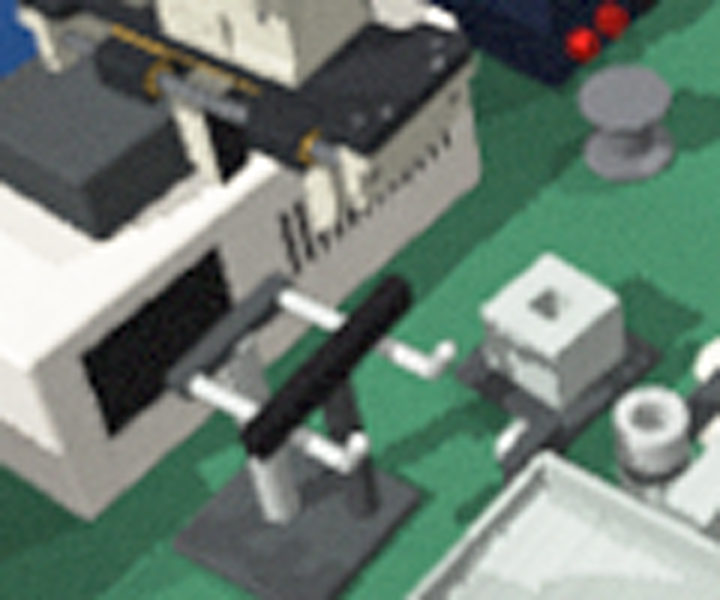

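The view shows the key's bar lying across both prongs, from (260,435) to (395,290), shank hanging between them. Now re-measure the blocks.

```bash
cat > blk.py <<'E'
from h import *
import sys
p,d=shot('top',sys.argv[1]); P=pts('top',d); X,Y,Z=P[...,0],P[...,1],P[...,2]
hsv=cv2.cvtColor(p,cv2.COLOR_RGB2HSV); m=((Z>.008)&(Z<.062)&(hsv[...,1]<70)&(hsv[...,2]>110)&(X>.2)&(X<.8)&(abs(Y)<.75)).astype(np.uint8)
n,l,st,c=cv2.connectedComponentsWithStats(m)
for k in range(1,n):
    if 120<st[k,4]<600:
        t=(l==k)&(Z>.042); f=(l==k)&(Z>.008)&(Z<.02)
        if t.sum()<60: continue
        r=cv2.minAreaRect(P[t][:,:2].astype(np.float32)*1000); print(c[k].round(0),st[k,4],t.sum(),'top',P[t].mean(0).round(4),np.round(r[0]),np.round(r[1]),round(r[2],1),'foot',f.sum(),P[f][:,:2].mean(0).round(3), 'zmax',P[t][:,2].max().round(3))
E
python3 blk.py top8
python3 - <<'E'
import cv2
p=cv2.imread('pics/top8.png'); cv2.imwrite('pics/c8.png',cv2.resize(p[150:260,260:390],(780,660),interpolation=cv2.INTER_CUBIC)[:600])
E
```

```text
[283. 129.] 248 235 top [ 0.7584 -0.1854  0.0499] [ 759. -186.] [57. 58.] 37.4 foot 7 [ 0.74  -0.188] zmax 0.057
[230. 154.] 372 229 top [ 0.6756 -0.0118  0.057 ] [677. -12.] [57. 59.] 86.7 foot 103 [ 0.677 -0.004] zmax 0.062
[324. 179.] 235 159 top [ 0.5944 -0.3198  0.0513] [ 595. -320.] [44. 41.] 89.4 foot 59 [ 0.585 -0.317] zmax 0.061
[239. 188.] 195 157 top [ 0.5614 -0.0398  0.0542] [561. -41.] [43. 46.] 88.5 foot 4 [ 0.539 -0.04 ] zmax 0.061
[333. 235.] 240 161 top [ 0.4083 -0.3477  0.0518] [ 409. -348.] [41. 42.] 79.9 foot 59 [ 0.404 -0.346] zmax 0.061
```

View pics/c8.png

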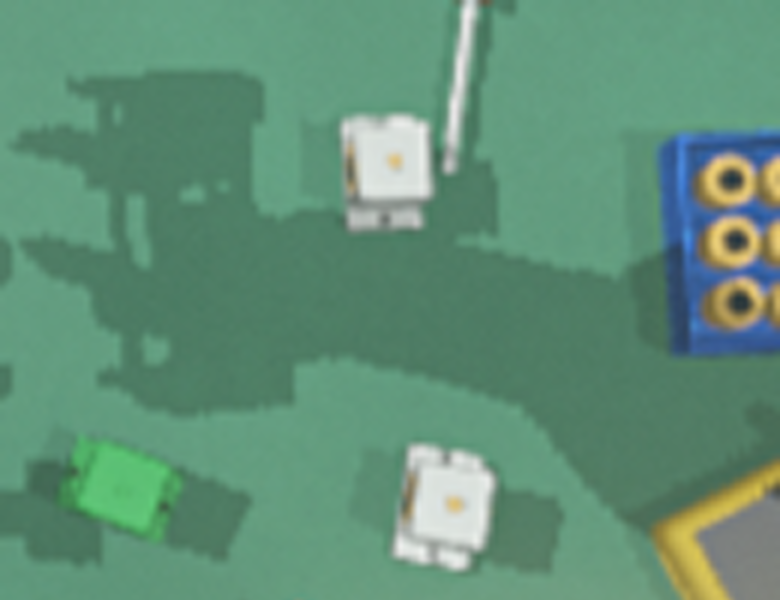

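Block B has been knocked to about (0.408, −0.348), with its top at crop (455,500). Block A is at (395,160) with the screwdriver tip beside it, so I grip both along their length, fingers above the foot.

```bash
python3 -m jog '[-52.2,-13.1,0,0,70,-52.2,-13.1,0,0,70,-52.2,-13.1,0,0,70,-52.2,-13.1,0,0,70,-52.2,-13.1,0,0,70,-52.2,-13.1,0,0,70,-52.2,-13.1,0,0,70,-52.2,-13.1,0,0,70,-52.4,-13.2,0,0.024,70,0,0,20,0,70]' 30;python3 -m jog '[0,0,30,0,70,0,0,40,0,70,0,0,40,0,70,0,0,0,0,70,0,0,0,0,70]'; python3 go.py 0.5946 -0.3202 0.023 94
```

```text
t: 22.68
position: [0.5913, -0.3281, 0.2724]
orientation: [-179.9, 0.2, 93.5]
ft_force: [0.2, 0.8, -0.7]
grip_width: 0.765
gripper_force: 0.0
t: 23.3
position: [0.5939, -0.3213, 0.1646]
orientation: [180.0, -0.0, 94.0]
ft_force: [-0.3, -0.0, 0.1]
grip_width: 0.759
gripper_force: 0.0
pose [ 0.5939 -0.3213  0.1646] [179.97  -0.    94.01] q [ 40.  35. -26.  85.  16.  64.  15.] F [-0.3 -0.   0.1] grip 69.7 0.0 t 23.3
shift now [  1.    0.8 141.6] shift after turn [  1.    0.8 141.6] twist 0.0
```

```bash
python3 -m jog '[1,0.8,30,0,70,0,0,40,0,70,0,0,40,0,70,0,0,20,0,70,0,0,11,0,70,0,0,0,0,36,0,0,0,0,36,0,0,0,0,36,0,0,0,0,36,0,0,0,0,36]' 30; python3 go.py 0.4565 0.235 0.30 91
```

```text
t: 24.55
position: [0.5953, -0.3204, 0.024]
orientation: [179.9, 0.1, 94.0]
ft_force: [0.3, 0.7, 6.5]
grip_width: 0.456
gripper_force: 29.9
pose [ 0.5953 -0.3204  0.024 ] [1.7987e+02 5.0000e-02 9.4020e+01] q [ 38.  43. -23.  92.  21.  49.  11.] F [0.3 0.7 6.5] grip 41.8 29.9 t 24.55
shift now [ 563.7  -99.6 -276. ] shift after turn [ 557.7 -129.1 -276. ] twist 0.053
```

```bash
python3 -m jog '[0,0,-26,0,36,0,0,-50,0,36,0,0,-50,0,36,0,0,-50,0,36,0,0,-50,0,36,0,0,-50,0.053,36,0,0,0,0,36]' 40; python3 go.py 0.4565 0.235 0.30 91
```

```text
t: 25.42
position: [0.5958, -0.3205, 0.3032]
orientation: [179.6, 0.2, 90.9]
ft_force: [0.3, -0.9, -4.1]
grip_width: 0.457
gripper_force: 39.9
pose [ 0.5958 -0.3205  0.3032] [1.7964e+02 1.7000e-01 9.0930e+01] q [ 40.  30. -26.  74.  13.  79.  15.] F [ 0.3 -0.9 -4.1] grip 42.0 39.9 t 25.425
shift now [ 557.7 -130.2    3.2] shift after turn [ 557.8 -129.6    3.2] twist -0.001
```

```bash
python3 -m jog '[55,-12.7,0,0,36,55,-12.7,0,0,36,55,-12.7,0,0,36,55,-12.7,0,0,36,55,-12.7,0,0,36,55,-12.7,0,0,36,55,-12.7,0,0,36,55,-12.7,0,0,36,55,-12.7,0,0,36,0,0,0,0,36]'; python3 -m jog '[0,0,0,0,36,0,0,0,0,36]';  python3 go.py 0.4565 0.235 0.225 91
```

```text
t: 26.68
position: [0.4686, 0.1774, 0.2977]
orientation: [-179.9, -0.1, 91.5]
ft_force: [-0.0, -0.8, -3.1]
grip_width: 0.453
gripper_force: 39.9
t: 26.92
position: [0.4718, 0.171, 0.2979]
orientation: [-179.9, 0.1, 90.8]
ft_force: [0.5, 0.5, -2.4]
grip_width: 0.458
gripper_force: 39.9
pose [0.4718 0.171  0.2979] [-1.7993e+02  6.0000e-02  9.0840e+01] q [  6.  15. -40.  98.  10.  71. -35.] F [ 0.5  0.5 -2.4] grip 42.0 39.9 t 26.925
shift now [ 64.2 -14.3  72.9] shift after turn [ 64.3 -14.1  72.9] twist -0.003
```

```bash
python3 -m jog '[32,-7,0,0,36,32,-7,0,0,36,0,0,0,0,36,0,0,25,0,36,0,0,25,0,36,0,0,15,0,36,0,0,0,0,36,0,0,0,0,36]'; python3 go.py 0.4565 0.235 0.225 91
```

```text
t: 27.92
position: [0.4571, 0.2366, 0.2345]
orientation: [179.9, -0.0, 90.9]
ft_force: [0.2, 0.3, -2.6]
grip_width: 0.456
gripper_force: 39.9
pose [0.4571 0.2366 0.2345] [ 1.7994e+02 -3.0000e-02  9.0940e+01] q [ -2.  19. -41. 102.  14.  64. -46.] F [ 0.2  0.3 -2.6] grip 41.9 39.9 t 27.925
shift now [-1.6 -0.6  9.5] shift after turn [-1.6 -0.6  9.5] twist -0.001
```

```bash
python3 -m jog '[0,0,3,0,36,0,0,3,0,36,0,0,2,0,36,0,0,0,0,36,0,0,0,0,36]'; python3 -m jog '[0,0,1,0,36,0,0,0,0,36]'
```

```text
t: 28.55
position: [0.4565, 0.2366, 0.2258]
orientation: [180.0, -0.0, 91.0]
ft_force: [0.5, 0.7, -2.7]
grip_width: 0.455
gripper_force: 39.9
t: 28.8
position: [0.4565, 0.2365, 0.2247]
orientation: [-180.0, 0.0, 91.0]
ft_force: [-0.3, -0.5, -3.6]
grip_width: 0.453
gripper_force: 39.9
```

```bash
python3 -m jog '[0,0,0,0,62,0,0,0,0,62,0,0,0,0,62,0,0,0,0,62,0,0,-20,0,62,0,0,-40,0,62,0,0,-40,0,62,0,0,0,0,62]'; python3 go.py 0.4083 -0.3477 0.30 81
python3 - <<'E'
from h import *
p,d=shot('side','side9'); cv2.imwrite('pics/c9.png',cv2.cvtColor(p,cv2.COLOR_RGB2BGR))
E
python3 blk.py top9
```

```text
t: 29.8
position: [0.4576, 0.2378, 0.3277]
orientation: [179.7, -0.1, 91.0]
ft_force: [-0.6, 0.6, -0.5]
grip_width: 0.676
gripper_force: 0.0
pose [0.4576 0.2378 0.3277] [ 1.7972e+02 -1.4000e-01  9.0970e+01] q [ -0.  15. -42.  94.  10.  75. -43.] F [-0.6  0.6 -0.5] grip 62.0 0.0 t 29.8
shift now [-584.6  -59.2   27.7] shift after turn [-586.    42.9   27.7] twist 0.174
[283. 129.] 247 240 top [ 0.7587 -0.1851  0.0491] [ 759. -185.] [54. 60.] 89.9 foot 6 [ 0.742 -0.185] zmax 0.06
[231. 154.] 383 235 top [ 0.6742 -0.0135  0.0574] [676. -12.] [57. 58.] 85.9 foot 108 [ 0.674 -0.007] zmax 0.062
[239. 188.] 198 157 top [ 0.5614 -0.0398  0.0543] [561. -41.] [43. 46.] 89.9 foot 7 [ 0.541 -0.045] zmax 0.061
[333. 235.] 244 163 top [ 0.4083 -0.3478  0.0512] [ 408. -349.] [40. 42.] 78.6 foot 64 [ 0.405 -0.344] zmax 0.06
```

View pics/c9.png

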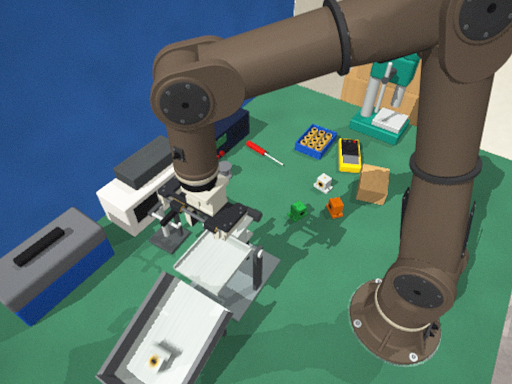

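The first block lies in the bin at (155,360) and the tray is empty. Now the second block.

```bash
python3 -m jog '[-58,-5.9,0,0,70,-58,-5.9,0,0,70,-58,-5.9,0,0,70,-58,-5.9,0,0,70,-58,-5.9,0,0,70,-58,-5.9,0,0,70,-58,-5.9,0,0,70,-58,-5.9,0,0,70,-58,-5.9,0,0,70,-58,-5.9,0,0,70]' 30; python3 -m jog '[0,0,0,0.095,70,0,0,40,0.095,70,0,0,50,0,70,0,0,50,0,70,0,0,0,0,70,0,0,0,0,70]'; python3 go.py 0.4083 -0.3477 0.0235 80
```

```text
t: 31.15
position: [0.4063, -0.346, 0.3233]
orientation: [-179.9, -0.1, 91.0]
ft_force: [0.0, 1.2, 0.9]
grip_width: 0.761
gripper_force: 0.0
t: 31.9
position: [0.4078, -0.3446, 0.1858]
orientation: [180.0, 0.0, 80.1]
ft_force: [0.3, 0.7, 1.3]
grip_width: 0.768
gripper_force: 0.0
pose [ 0.4078 -0.3446  0.1858] [1.7997e+02 1.0000e-02 8.0090e+01] q [ 47.  20. -16. 105.   6.  56.  18.] F [0.3 0.7 1.3] grip 70.5 0.0 t 31.9
shift now [ -2.9   1.  162.3] shift after turn [ -2.9   1.  162.3] twist 0.002
```

```bash
python3 -m jog '[-2.9,1,40,0,70,0,0,40,0,70,0,0,40,0,70,0,0,25,0,70,0,0,17,0,70,0,0,0,0,36,0,0,0,0,36,0,0,0,0,36,0,0,0,0,36,0,0,0,0,36]' 30; python3 -m jog '[0,0,-26,0,36,0,0,-50,0,36,0,0,-50,0,36,0,0,-50,0,36,0,0,-50,0,36,0,0,-50,-0.096,36,0,0,0,-0.096,36,0,0,0,0,36,0,0,0,0,36]' 40; python3 go.py 0.4565 0.235 0.30 91
```

```text
t: 33.15
position: [0.4089, -0.3481, 0.0239]
orientation: [179.9, 0.1, 80.1]
ft_force: [0.5, 0.4, 7.4]
grip_width: 0.457
gripper_force: 30.0
t: 34.28
position: [0.4071, -0.3471, 0.2978]
orientation: [-179.9, -0.1, 91.0]
ft_force: [-0.2, -0.4, -3.1]
grip_width: 0.451
gripper_force: 40.0
pose [ 0.4071 -0.3471  0.2978] [-1.799e+02 -7.000e-02  9.096e+01] q [ 49.  15. -18.  95.   5.  71.  31.] F [-0.2 -0.4 -3.1] grip 41.4 40.0 t 34.275
shift now [581.2  59.1  -2.2] shift after turn [581.1  59.6  -2.2] twist -0.001
```

```bash
python3 -m jog '[58,5.9,0,0,36,58,5.9,0,0,36,58,5.9,0,0,36,58,5.9,0,0,36,58,5.9,0,0,36,58,5.9,0,0,36,58,5.9,0,0,36,58,5.9,0,0,36,58,5.9,0,0,36,30,3,0,0,36]'; python3 -m jog '[0,0,0,0,36,0,0,0,0,36,0,0,0,0,36]';  python3 go.py 0.4565 0.235 0.225 91
```

```text
t: 35.52
position: [0.4524, 0.2088, 0.2981]
orientation: [-179.9, -0.1, 91.2]
ft_force: [-0.5, -0.0, -2.5]
grip_width: 0.454
gripper_force: 40.0
t: 35.9
position: [0.4536, 0.2041, 0.2984]
orientation: [-180.0, 0.1, 90.9]
ft_force: [-0.6, -0.5, -3.2]
grip_width: 0.453
gripper_force: 40.0
pose [0.4536 0.2041 0.2984] [-1.7998e+02  6.0000e-02  9.0950e+01] q [  3.  14. -42.  99.  10.  71. -40.] F [-0.6 -0.5 -3.2] grip 41.6 40.0 t 35.9
shift now [30.9  3.4 73.4] shift after turn [30.9  3.5 73.4] twist -0.001
```

```bash
python3 -m jog '[31,3.5,0,0,36,0,0,0,0,36,0,0,25,0,36,0,0,25,0,36,0,0,15,0,36,0,0,6,0,36,0,0,2,0,36,0,0,0.5,0,36,0,0,0,0,36]'; python3 -m jog '[0,0,0,0,62,0,0,0,0,62,0,0,0,0,62,0,0,0,0,62,0,0,-20,0,62,0,0,-40,0,62,0,0,-40,0,62]'; python3 -m jog '[-50,0,0,0,62,-50,0,0,0,62,-50,0,0,0,62,-50,0,0,0,62,-50,0,0,0,62,-50,0,0,0,62,-50,0,0,0,62,0,0,0,0,62,0,0,0,0,62,0,0,0,0,62]'
python3 - <<'E'
from h import *
shot('side','side10'); p,d=shot('top','top10')
s=np.load('pics/side10.npz')['p']; cv2.imwrite('pics/c10.png',cv2.cvtColor(np.vstack([cv2.resize(p,(400,300)),cv2.resize(s,(400,300))]),cv2.COLOR_RGB2BGR))
P=pts('top',d); m=(P[...,0]>.4)&(P[...,0]<.51)&(P[...,1]>.16)&(P[...,1]<.3)&(P[...,2]>.1); q=P[m]; print('tray slope',np.polyfit(q[:,1],q[:,2],1))
E
```

```text
t: 37.02
position: [0.4566, 0.2368, 0.2257]
orientation: [180.0, -0.0, 91.1]
ft_force: [0.7, 0.1, -2.1]
grip_width: 0.453
gripper_force: 40.0
t: 37.9
position: [0.4561, 0.2365, 0.3263]
orientation: [-180.0, 0.0, 91.1]
ft_force: [0.9, -0.1, -0.1]
grip_width: 0.673
gripper_force: 0.0
t: 39.15
position: [0.4631, -0.1119, 0.3254]
orientation: [180.0, -0.0, 91.2]
ft_force: [-1.2, -0.4, -0.5]
grip_width: 0.675
gripper_force: 0.0
tray slope [-0.01340802  0.20317485]
```

View pics/c10.png

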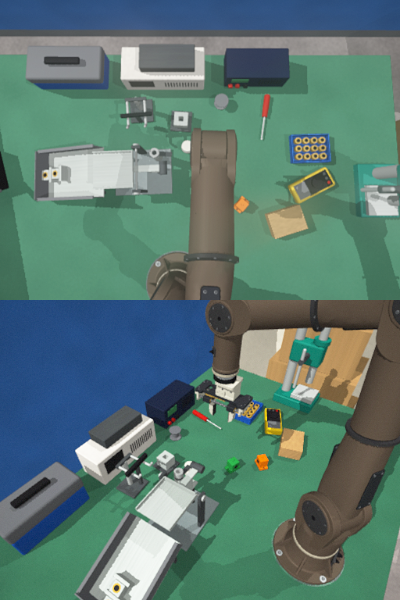

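The tray is level and empty and the key is on the hook at (135,110). The bin shows what looks like two blocks at (45–62,173). A close crop will confirm.

Run:
```python
import cv2
p=cv2.imread('pics/top10.png'); cv2.imwrite('pics/c11.png',cv2.resize(p[115:265,30:230],(800,600),interpolation=cv2.INTER_CUBIC))
```

```text
(no output)
```

View pics/c11.png

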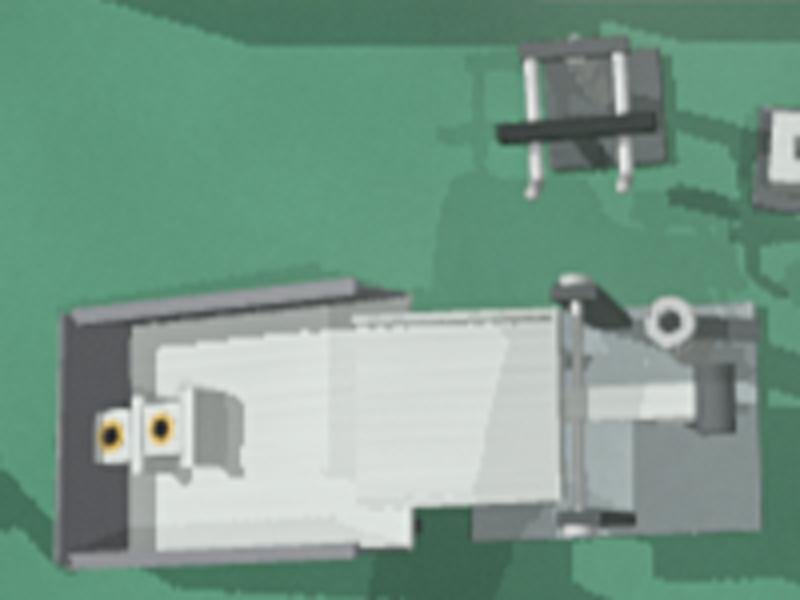

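Both blocks rest against the bin's lower wall at (110,435) and (160,430), lying on their sides but well inside. The key lies across both prongs at (578,128). Handing in.

```bash
python3 -m jog '[0,0,0,0,62,0,0,0,0,62,0,0,0,0,62,0,0,0,0,62]' && python3 -c "
from plant import env
print(env.close_job())"
```

```text
t: 39.75
position: [0.463, -0.1133, 0.3252]
orientation: [180.0, 0.0, 91.1]
ft_force: [0.4, 0.2, -0.4]
grip_width: 0.675
gripper_force: 0.0
the job is handed in; nothing more can be done
None
```

The job is handed in: screw turned to about its stop with the key fully home, key hanging across both prongs, both blocks found on the bench tipped down the tray into the bin, and tray back level; no verdict came back.

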